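# Lock a basin tap valve with its second nut and cover it

### The job

One valve of the washbasin's tap set is still bare: run its upper (lock) nut down the thread, clockwise, and tighten it against the lower nut to about half a newton-metre, so that it locks without dragging the lower nut round. Then set the loose chrome cover, open side down, over the valve so that it stands fully down on the basin around the nuts, without dropping it or disturbing anything else.

Things in the scene. Friction and masses are not known exactly. Their poses are not given: they have to be found in the camera images.
- valve: bare brass tap valve upright in the basin's flat ledge (120 mm above the counter), left or right of the low chrome spout; the other side has a finished tap. Tail with outside thread, 21 mm across, to 56 mm above the ledge, slim 10 mm spindle above it to 76 mm. Fixed. Origin on its axis at the ledge's surface, z up. Ledge free for 50 mm around; spout 75 mm off, 48 mm high.
- first_nut: lower brass hexagon nut on the tail, 32 mm across flats, 14 mm high, on a 3 mm rubber washer; origin at the centre of its underside (3 mm above the ledge), z up, x square to a pair of flats. A 29 mm wide dark spring washer, 2 mm thick, lies on its top face (17 to 19 mm above the ledge). It is clamped, and holds until the lock nut is turned against it with 1.1 N m; beyond that it is dragged round.
- lock_nut: upper brass hexagon nut on the thread, 32 mm across flats (37 over corners), 14 mm high; origin at the centre of its underside, x square to a pair of flats (every 60 degrees), z up. Starts 0.6 to 1.5 mm above the washer; clockwise from above lowers it, 2 mm a turn. Runs stiffly at 0.2 N m or less and stays where left. Once it bears on the washer the torque climbs by 2 N m per radian (held still, 0.2 less).
- cover: loose chrome cover: round bell 49 mm across (52 at its foot), 50 mm tall, about 90 g, 2.5 mm wall, open below, with a 37 mm round opening in its top; it stands foot down on the counter left or right of the basin. Origin at the centre of its foot, z up. Inside it clears the nuts' corners by 3.5 to 5 mm; tail and spindle come up through its top.
- basin: white ceramic counter-top washbasin 420 x 440 x 120 mm (x by y by z), bowl on the robot's side, tap ledge 145 mm wide on the far side; fixed. Origin at the centre of its underside on the counter, x towards the ledge; the three tap holes lie 140 mm along x, at y = -100, 0 and 100 mm.
- soap_pump: white ceramic soap pump bottle, 60 mm across, 142 mm tall, standing on the counter; origin at the centre of its underside; leave it alone
- tap_handle: plain solid chrome tap handle, a low cylinder 40 mm across and 30 mm tall, standing on the counter (it is fitted another day); origin under its centre; leave it alone
- spanner: steel open-ended spanner 170 mm long, lying on the counter; leave it alone
- spare_washer: black rubber ring, 39 mm across and 5 mm thick, lying on the counter; leave it alone
- tooth_mug: white plastic mug 70 mm across, 90 mm tall, on the counter; leave it alone
- hair_dryer: green hair dryer with black nozzle, 170 mm long, lying on the counter; leave it alone
- hair_brush: hair brush 150 mm long, lying on the counter; leave it alone

How it is judged:
On the way:
1. the lock nut is tight against the first nut and has been let go (z of lock_nut in the frame of first_nut below 0.01598 m and contact force between the fingers and lock_nut below 0.5 N and angle between the x axis of first_nut and the x axis of valve, either way round below 0.1 rad), for 0.3 s.
At the end, for the whole second after the job is handed in: The lock nut squeezes the washer on the first nut by over 0.02 mm (takes 0.33 N m), the first nut has turned under 0.1 rad, and the cover stands still and upright (0.06 rad) around the valve, foot within 3 mm of the ledge and 7 mm of the valve axis (z of lock_nut in the frame of first_nut below 0.01598 m and angle between the x axis of first_nut and the x axis of valve, either way round below 0.1 rad and horizontal distance between cover and valve below 0.007 m and z of cover in the frame of valve between -0.003 and 0.003 m and angle between cover's own z axis and vertical below 0.06 rad and linear speed of cover below 0.01 m/s); the robot touches nothing.
It fails at once if the first nut is dragged or turned by more than 0.1 rad (not (angle between the x axis of first_nut and the x axis of valve, either way round below 0.1 rad)).
It fails at once if the robot presses on the basin with more than 25 N (contact force between any of the arm, the fingers and basin above 25 N).
It fails at once if the cover is dropped (falls faster than 0.45 m/s, as from over 10 mm, out of the grip) (linear speed of cover above 0.45 m/s and contact force between the fingers and cover below 0.1 N).
It fails at once if the cover is rammed on the basin (more than 40 N) (contact force between cover and basin above 40 N).
It fails at once if a bystander is moved by more than 30 mm (distance of any of soap_pump, tap_handle, spanner, spare_washer, tooth_mug, hair_dryer, hair_brush from where it was at the start of the episode above 0.03 m).
It also fails if it takes over 67 s, if anything falls off the work surface, if the arm or the gripper's body presses on something with over 40 N, if the wrist force passes 120 N, or if a joint passes its speed limit or range.

### The arm

A 6-joint arm with a two-finger parallel gripper is mounted at the origin on the work surface. World frame = base frame: x ahead of the robot, y to its left, z up, the work surface at z = 0. Lengths are in m, angles in rad, forces in N, time in s.
With the tool pointing down it reaches from about 0.35 to 0.925 m from the base axis. Payload 6.4 kg.
Tool frame: the origin (TCP) lies at the very end of the fingers, on their centre line; the grasp point (between the pads) lies 19 mm behind it (ctrl.grasp_offset is the distance from the TCP to the grasp point, in m); z points along the fingers, y is the line along which they close (so a half turn about z gives the same grasp; the last joint's range is limited). The gripper opens to 85 mm and grips with 20 to 120 N. Pads are 22 mm wide; open, the fingers measure 114 mm over their backs; the gripper's body (76 mm by 85 mm) begins 54 mm behind the grasp point. The pads swing forward as they close: fully open they stand 13 mm farther back than shut.
Start: joints at [-1.471, 0.245, 1.558, -0, 1.339, -0.174], TCP at [0.176, -0.626, 0.231] pointing down, gripper open.
Joint ranges: [-3.13, 3.13], [-1.02, 2.26], [0.13, 2.54], [-0.95, 4.09], [0.21, 2.88], [-2.74, 2.74]. Speed limits (rad/s): [2.57, 2.57, 3.14, 3.14, 3.14, 3.14].

### API

Orientations are given as a 3x3 rotation matrix whose columns are the frame's x, y, z axes.
In Python, from rig import ctrl gives the robot as it stands. Calls block until the motion is done:
- ctrl.goto(position, orientation): joint-space move of the TCP to a pose.
- ctrl.move_l(position, velocity=0.15, frame=None, stop_force=None): straight line of the TCP; frame=None keeps the orientation; velocity is the mean speed in m/s. With stop_force (N) it stops when the force on the tool has changed by that much, and returns True; else False.
- ctrl.goto_joints(angles): joint-space move.
- ctrl.open_gripper() and ctrl.close(squeeze=None): open the fingers fully, or close them until they stop; squeeze is the grip in N (None keeps the last).
- ctrl.wait(seconds).
- ctrl.ik(position, orientation): joint angles nearest the present ones, or None.
- ctrl.state(): the state.
- ctrl.grab_frame(name): name is "scene" or "top"; returns a dict with "frame" (400x640x3 uint8, red, green, blue), "depth" (400x640 float32, m along the optical axis (not along the pixel's ray), 0 where there is no reading), "vertical_fov" (degrees; the focal length in pixels is half the picture's height over the tangent of half this angle, whatever the lens; pixels are square), "cx", "cy" (the principal point, pixels), "T" (4x4, takes a point from camera to world coordinates). Camera axes: x right, y down, z forward; pixel columns grow to the right and rows downward; lengths in m; the calibration is good to about 2 mm. A picture is of the moment at which its call begins.
A pose or a line that the arm cannot do raises ctrl.MotionError and nothing moves.
- ctrl.job_done(): hands the job in; it is judged then, once.
Trained networks look in a picture, given as the dict that the camera call returned (one of the last four; its "shot" number tells which), for a name from the list of things; names that differ only in an ending like _2 or _b are one class to them, and where a whole thing is asked for, a point or a joint stands for the part that bears it (a point fixed in the world has none). Each returns a list of dicts, best first, with "confidence" (0 to 1); they miss things now and then, are a little off and sometimes report something else, mostly with a low value. They report only what shows in the picture. A call takes as long as a camera call.
- ctrl.find_in(picture, target): "bbox" ([centre column, centre row, width, height] in pixels, round what is visible of it).
- ctrl.trace(picture, target): "mask" (400x640 bool, what is visible of it) and "bbox" ([centre column, centre row, width, height] in pixels, round what is visible of it).
The state is a dict: "time_s": time; "joints": joint angles; "dq": joint speeds; "joint_torque": joint torques, N m; "tool_pos": TCP position; "tcp_rot": TCP orientation; "ft_force": force on the tool from outside, world axes, zero at the start; "moment": the same for the moment, N m; "finger_gap": finger opening in m; "gripper_force": force on a finger pad.
Only numpy, scipy, OpenCV 4.12 (cv2) and the standard library are available. Lean on these libraries where they do the work, as an engineer would, in place of code of your own. Each camera call takes 0.05 s, during which the arm holds its last target. There are 200 camera calls.

## Working session

There is one attempt and no reset: what is moved stays moved. The work goes in short steps, each a Python script; the robot and the scene stay as the last script left them, time stands still between calls to the robot, and variables do not carry over. Pictures are saved under pics/ and viewed, at most 10 in all, crops included, and the job is handed in when it is done.

```bash
ls; mkdir -p pics; cat > h.py <<'E'
import numpy as np, cv2
from rig import ctrl
def pts(p,mask=None):
    d=p["depth"]; f=200/np.tan(np.radians(p["vertical_fov"])/2)
    m=d>0
    if mask is not None: m&=mask
    v,u=np.nonzero(m); z=d[v,u]
    c=np.c_[(u-p["cx"])/f*z,(v-p["cy"])/f*z,z]
    return c@p["T"][:3,:3].T+p["T"][:3,3],u,v
def save(p,n,crop=None,s=1):
    im=p["frame"][:,:,::-1]
    if crop: im=im[crop[1]:crop[3],crop[0]:crop[2]]
    cv2.imwrite("pics/"+n,cv2.resize(im,None,fx=s,fy=s,interpolation=cv2.INTER_CUBIC))
E
python3 - <<'E'
from h import *
a=ctrl.grab_frame("scene");b=ctrl.grab_frame("top")
im=np.vstack([a["frame"],b["frame"]])[:,:,::-1]
cv2.imwrite("pics/0.png",cv2.resize(im,(480,600),interpolation=cv2.INTER_AREA))
for n,p in(("s",a),("t",b)):
  print(n,p["T"].round(3).tolist(),p["vertical_fov"])
  for t in["valve","first_nut","lock_nut","cover","basin","soap_pump","tap_handle","tooth_mug","hair_dryer","hair_brush","spanner","spare_washer"]:
    for r in ctrl.trace(p,t)[:2]:
      q,_,_=pts(p,r["mask"])
      if len(q): print(t,round(r["confidence"],2),np.round(r["bbox"]),len(q),"med",np.median(q,0).round(3),"lo",np.percentile(q,3,0).round(3),"hi",np.percentile(q,97,0).round(3))
print(ctrl.state()["time_s"])
E
```

```text
pics
s [[-0.697, 0.617, -0.366, 1.104], [0.717, 0.607, -0.342, 0.568], [0.011, -0.501, -0.865, 1.541], [0.0, 0.0, 0.0, 1.0]] 42.2417185140702
valve 0.72 [229.  98.  44.  42.] 992 med [ 0.391 -0.554  0.051] lo [ 0.303 -0.669  0.012] hi [ 0.462 -0.509  0.069]
valve 0.68 [316. 239.  14.  21.] 153 med [0.621 0.117 0.152] lo [0.604 0.101 0.119] hi [0.631 0.127 0.191]
lock_nut 0.57 [320. 239.  12.   7.] 68 med [0.622 0.118 0.151] lo [0.602 0.096 0.139] hi [0.631 0.126 0.158]
lock_nut 0.35 [316. 240.   9.  12.] 80 med [0.624 0.119 0.148] lo [0.605 0.1   0.125] hi [0.631 0.127 0.157]
cover 0.67 [248. 136.  14.  18.] 218 med [ 0.455 -0.379  0.025] lo [ 0.431 -0.411 -0.002] hi [ 0.477 -0.361  0.05 ]
basin 0.86 [323. 209. 187. 177.] 17535 med [0.474 0.026 0.091] lo [ 0.283 -0.193  0.017] hi [0.685 0.229 0.151]
soap_pump 0.92 [409. 284.  20.  37.] 589 med [0.518 0.399 0.091] lo [ 0.441  0.366 -0.001] hi [0.536 0.426 0.142]
tap_handle 0.57 [377. 318.  10.  15.] 155 med [0.641 0.391 0.028] lo [0.622 0.374 0.009] hi [0.657 0.408 0.035]
tooth_mug 0.94 [203. 133.  17.  31.] 511 med [ 0.56  -0.502  0.
[... 1790 characters left out ...]

hair_dryer 0.84 [465. 232.  42.  42.] 851 med [ 0.377 -0.565  0.055] lo [ 0.295 -0.677  0.028] hi [ 0.448 -0.514  0.072]
hair_dryer 0.24 [293. 172.   3.   4.] 12 med [0.602 0.104 0.153] lo [0.598 0.098 0.145] hi [0.61  0.113 0.165]
hair_brush 0.64 [187. 211.  27.  34.] 312 med [0.479 0.571 0.015] lo [ 0.419  0.531 -0.003] hi [0.542 0.614 0.03 ]
spanner 0.59 [211. 246.  30.  17.] 131 med [0.33  0.453 0.007] lo [ 0.3    0.396 -0.004] hi [0.364 0.519 0.017]
spare_washer 0.7 [186. 210.  25.  28.] 304 med [0.477 0.57  0.015] lo [ 0.416  0.531 -0.002] hi [0.542 0.61  0.03 ]
spare_washer 0.58 [409. 175.   3.  -1.] 2 med [ 0.617 -0.372  0.01 ] lo [ 0.615 -0.372  0.009] hi [ 0.619 -0.372  0.011]
1.3
```

View pics/0.png

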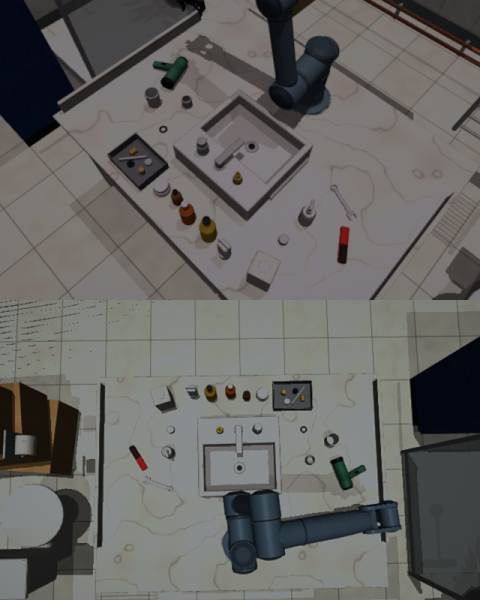

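```bash
python3 - <<'E'
from h import *
a=ctrl.grab_frame("scene");b=ctrl.grab_frame("top")
for n,p in(("s",a),("t",b)):
  q,u,v=pts(p)
  near=np.hypot(q[:,0]-.615,q[:,1]-.113)<.05
  for lo,hi in((.112,.13),(.135,.16),(.16,.178),(.178,.21)):
    s=near&(q[:,2]>lo)&(q[:,2]<hi); w=q[s]
    print(n,lo,s.sum(),w.mean(0).round(4),(w.min(0)+w.max(0))[:2].round(4)/2,np.ptp(w,0).round(3))
  s=near&(q[:,2]>.165); print(np.c_[q[s],u[s],v[s]].round(3)[:40].tolist() if n=="s" else "")
  # basin rim
  s=(q[:,2]>.112)&(q[:,2]<.128)&(abs(q[:,0]-.48)<.26)&(abs(q[:,1]-.02)<.27)
  print("rim",cv2.minAreaRect(q[s][:,:2].astype(np.float32)),np.median(q[s][:,2]))
  c=np.hypot(q[:,0]-.453,q[:,1]+.386)<.05; t=c&(q[:,2]>.044)&(q[:,2]<.06); w=q[t]
  print("cover top",t.sum(),w.mean(0).round(4),(w.min(0)+w.max(0))[:2]/2,np.ptp(w,0).round(3), cv2.minEnclosingCircle(w[:,:2].astype(np.float32)))
def crop(p,x,y,r=30,s=12): 
  return cv2.resize(p["frame"][y-r//1:y+r,x-r:x+r,::-1],(400,400),interpolation=cv2.INTER_CUBIC)
print(b["cx"],b["cy"])
im=np.vstack([np.hstack([crop(a,316,239,22),crop(a,248,136,22)]),np.hstack([crop(b,292,173,22),crop(b,413,215,22)])])
cv2.imwrite("pics/1.png",cv2.resize(im*1,(600,600)))
E
```

```text
s 0.112 630 [0.6183 0.1163 0.1194] [0.615  0.1129] [0.099 0.098 0.017]
s 0.135 79 [0.6194 0.1155 0.1503] [0.6142 0.1106] [0.037 0.034 0.023]
s 0.16 33 [0.6176 0.1132 0.1705] [0.6138  0.11055] [0.021 0.021 0.017]
s 0.178 20 [0.6162 0.1115 0.1896] [0.615  0.1097] [0.014 0.013 0.02 ]
[[0.616, 0.107, 0.197, 315.0, 229.0], [0.613, 0.108, 0.195, 316.0, 229.0], [0.613, 0.112, 0.199, 317.0, 229.0], [0.617, 0.108, 0.193, 315.0, 230.0], [0.615, 0.11, 0.194, 316.0, 230.0], [0.613, 0.113, 0.195, 317.0, 230.0], [0.611, 0.114, 0.193, 318.0, 230.0], [0.616, 0.103, 0.179, 314.0, 231.0], [0.621, 0.112, 0.199, 315.0, 231.0], [0.618, 0.113, 0.196, 316.0, 231.0], [0.617, 0.116, 0.199, 317.0, 231.0], [0.608, 0.112, 0.18, 318.0, 231.0], [0.603, 0.111, 0.171, 319.0, 231.0], [0.617, 0.1, 0.169, 313.0, 232.0], [0.618, 0.105, 0.177, 314.0, 232.0], [0.619, 0.11, 0.185, 315.0, 232.0], [0.617, 0.113, 0.187, 316.0, 232.0], [0.616, 0.115, 0.189, 317.0, 232.0], [0.612, 0.115, 0.183, 318.0, 232.0], [0.606, 0.114, 0.172, 319.0, 232.0], [0.622, 0.104, 0.175, 313.0, 233.0], [0.622, 0.109, 0.182, 314.0, 233.0], [0.621, 
[... 846 characters left out ...]
32] [0.047 0.049 0.013] ((0.4524635076522827, -0.38535481691360474), 0.025753607973456383)
t 0.112 376 [0.6141 0.1134 0.1205] [0.61545 0.1117 ] [0.099 0.097 0.018]
t 0.135 35 [0.6087 0.1076 0.1509] [0.6128  0.10665] [0.033 0.031 0.023]
t 0.16 12 [0.611  0.1086 0.1672] [0.61175 0.1078 ] [0.017 0.028 0.016]
t 0.178 16 [0.6125 0.1084 0.1887] [0.61315 0.10875] [0.017 0.016 0.024]

rim ((0.4750438928604126, 0.007697254419326782), (0.418061763048172, 0.43993067741394043), 1.0059888362884521) 0.11969388367090861
cover top 28 [ 0.4507 -0.3828  0.0496] [ 0.450486   -0.38607983] [0.042 0.046 0.011] ((0.4506129026412964, -0.38611602783203125), 0.023201314732432365)
318.67703052625535 196.26698587768846
```

View pics/1.png

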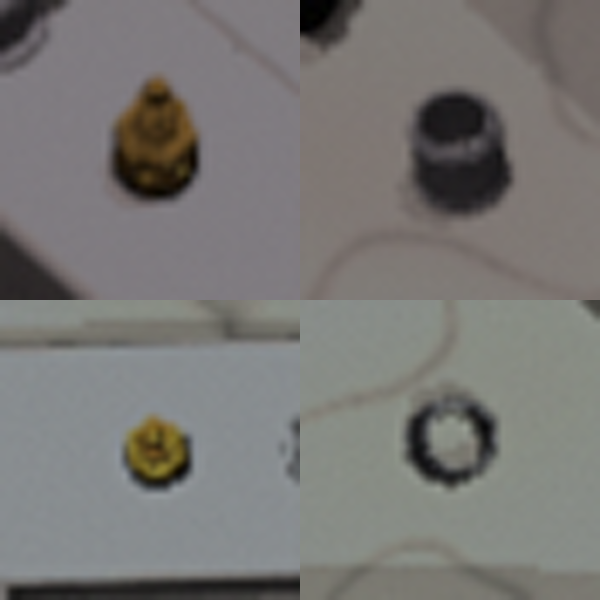

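```bash
cat >> h.py <<'E'
V=np.array([.6138,.1103,.12]); C=np.array([.452,-.3853,0])
def R(yaw): # tool down, x axis at yaw
    c,s=np.cos(yaw),np.sin(yaw); return np.array([[c,s,0],[s,-c,0],[0,0,-1.]])
E
python3 - <<'E'
from h import *
s=ctrl.state(); print(np.round(s["tcp_rot"],3).tolist(),s["time_s"],s["finger_gap"])
for d in range(-180,180,30):
  j=ctrl.ik(V+[0,0,.15],R(np.radians(d)))
  j2=ctrl.ik(V+[0,0,.021],R(np.radians(d)))
  print(d,None if j is None else np.round(j,2),None if j2 is None else np.round(j2,2))
E
```

```text
[[0.963, 0.27, 0.0], [0.27, -0.963, -0.0], [0.0, 0.0, -1.0]] 1.4 0.08536678317807532
-180 [-0.    0.15  1.59 -0.    1.4  -1.57] [-0.    0.28  1.69 -0.    1.17 -1.57]
-150 [-0.    0.15  1.59 -0.    1.4  -2.1 ] [-0.    0.28  1.69 -0.    1.17 -2.1 ]
-120 [-0.    0.15  1.59 -0.    1.4  -2.62] [-0.    0.28  1.69 -0.    1.17 -2.62]
-90 None None
-60 [-0.    0.15  1.59 -0.    1.4   2.61] [-0.    0.28  1.69 -0.    1.17  2.61]
-30 [-0.    0.15  1.59 -0.    1.4   2.09] [-0.    0.28  1.69 -0.    1.17  2.09]
0 [-0.    0.15  1.59 -0.    1.4   1.57] [-0.    0.28  1.69 -0.    1.17  1.57]
30 [-0.    0.15  1.59 -0.    1.4   1.04] [-0.    0.28  1.69 -0.    1.17  1.04]
60 [-0.    0.15  1.59 -0.    1.4   0.52] [-0.    0.28  1.69 -0.    1.17  0.52]
90 [-0.    0.15  1.59 -0.    1.4  -0.  ] [-0.    0.28  1.69 -0.    1.17 -0.  ]
120 [-0.    0.15  1.59 -0.    1.4  -0.53] [-0.    0.28  1.69 -0.    1.17 -0.53]
150 [-0.    0.15  1.59 -0.    1.4  -1.05] [-0.    0.28  1.69 -0.    1.17 -1.05]
```

```bash
python3 - <<'E'
from h import *
r=R(np.pi/2+2.6)
ctrl.goto(V+[0,0,.15],r); print(ctrl.state()["time_s"])
print(ctrl.move_l(V+[0,0,.021],velocity=.12,stop_force=8))
def p(t):
  s=ctrl.state(); print(t,round(s["time_s"],2),np.round(s["joints"],3)[5],np.round(s["tool_pos"],4),"F",np.round(s["ft_force"],2),"M",np.round(s["moment"],3),"gap",round(s["finger_gap"],4),round(s["gripper_force"],1))
p("down"); ctrl.close(30); p("closed")
a=ctrl.grab_frame("scene"); save(a,"2.png",(256,180,376,270),6)
E
```

```text
4.4083
False
down 5.63 -2.604 [0.6145 0.1103 0.1422] F [-0.65 -0.18  1.35] M [-0.069 -0.045  0.017] gap 0.0852 0.0
closed 6.17 -2.604 [0.6141 0.1102 0.1415] F [-0.38 -0.41  1.43] M [-0.039  0.081  0.136] gap 0.0315 30.0
```

View pics/2.png

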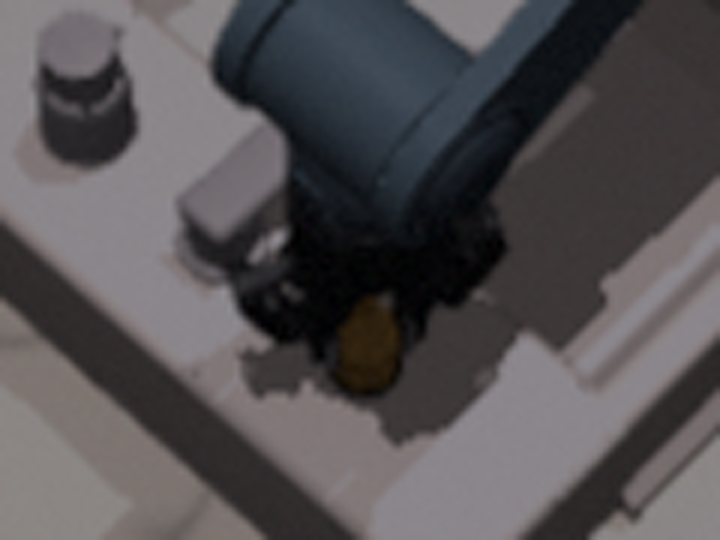

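```bash
cat > turn.py <<'E'
from h import *
import sys
def run(total,thr,P0,q0,maxstep=.3,fine_after=1.2,fine=.1):
  d=0;lines=[]
  while d<total:
    d=min(total,d+(maxstep if d<fine_after else fine))
    ctrl.goto(P0-[0,0,.002*d/2/np.pi],R(np.pi/2-(q0+d)))
    s=ctrl.state(); m=s["moment"][2]
    lines.append((round(d,2),round(m,3),round(s["time_s"],1),*np.round(s["ft_force"],1),round(s["finger_gap"]*1e3,1)))
    if m>thr: break
  for l in lines: print(*l)
  return d
E
python3 - <<'E'
from turn import *
s=ctrl.state(); run(1.8,.42,V+[0,0,.021],-2.604)
E
```

```text
0.3 -0.092 6.6 0.1 -1.4 2.1 31.6
0.6 -0.096 7.0 1.1 -1.7 3.8 31.9
0.9 -0.059 7.4 1.5 -4.4 4.5 31.8
1.2 -0.039 7.8 1.6 -4.6 5.2 31.5
1.3 0.029 8.0 2.2 -5.4 4.4 31.2
1.4 -0.005 8.3 1.9 -6.1 4.5 31.5
1.5 -0.003 8.5 1.7 -6.4 4.7 31.4
1.6 -0.041 8.8 2.1 -6.1 5.1 31.6
1.7 -0.002 9.0 1.9 -6.4 4.7 31.5
1.8 0.01 9.3 0.2 -6.8 5.0 31.4
```

```bash
python3 - <<'E'
from turn import *
q0=-2.604
P=V+[0,0,.021-.002*1.8/2/np.pi]
for dy in(-.0005,-.001):
  ctrl.goto(P+[0,dy,0],R(np.pi/2-(q0+1.8))); s=ctrl.state(); print(dy,np.round(s["ft_force"],2),np.round(s["moment"],3),np.round(s["tool_pos"],5),s["time_s"])
run(.6,.42,P+[0,-.001,0],q0+1.8,.1)
E
```

```text
-0.0005 [ 0.92 -5.    6.  ] [-0.925 -0.178 -0.005] [0.61416 0.10923 0.14086] 9.525
-0.001 [ 1.24 -5.11  5.89] [-0.642 -0.209 -0.016] [0.61414 0.10917 0.14086] 9.775
0.1 -0.086 10.0 1.3 -3.6 5.3 31.4
0.2 -0.039 10.3 0.8 -4.5 4.7 31.7
0.3 -0.034 10.5 -0.1 -4.8 5.0 31.5
0.4 -0.048 10.8 -0.1 -3.5 5.9 31.8
0.5 -0.102 11.0 -0.0 -4.6 7.1 31.5
0.6 0.007 11.3 -0.4 -4.7 6.4 31.5
```

```bash
python3 - <<'E'
from turn import *
q0=-2.604
P=V+[0,-.001,.021-.002*2.4/2/np.pi]
run(2.3,.3,P,q0+2.4,.1)
E
```

```text
0.1 0.078 11.5 -0.4 -5.4 6.5 31.7
0.2 0.235 11.8 -0.3 -5.0 6.9 31.7
0.3 0.422 12.0 -1.4 -4.9 8.0 31.7
```

```bash
python3 - <<'E'
from turn import *
def p(t):
  s=ctrl.state(); print(t,round(s["time_s"],2),np.round(s["joints"],3)[5],np.round(s["tool_pos"],4),"F",np.round(s["ft_force"],2),"M",np.round(s["moment"],3),"gap",round(s["finger_gap"],4),round(s["gripper_force"],1))
p("held"); ctrl.open_gripper(); p("open"); ctrl.wait(.4)
t=ctrl.state()["tool_pos"]; ctrl.move_l([t[0],t[1],.28],velocity=.2)
up=R(np.radians(1)); g=R(np.radians(91))
print(ctrl.ik(C+[0,0,.15],up),ctrl.ik(C+[0,0,.02],g))
ctrl.goto(C+[0,0,.16],up); p("over cover")
a=ctrl.grab_frame("scene"); save(a,"3.png",(286,210,346,260),10)
E
```

```text
held 12.03 0.087 [0.6136 0.109  0.1406] F [-1.38 -4.86  8.02] M [-0.896  0.146  0.422] gap 0.0317 33.1
open 12.6 0.09 [0.6137 0.1094 0.1399] F [ 0.03 -0.27 -0.13] M [-0.041  0.006  0.031] gap 0.0853 0.0
[-8.96642321e-01  2.01437255e-01  1.76562148e+00 -4.44089210e-16
  1.17453391e+00  6.56700714e-01] [-8.96642321e-01  3.93768743e-01  1.80317239e+00 -4.44089210e-16
  9.44651518e-01 -9.14095613e-01]
over cover 15.78 0.657 [ 0.4527 -0.3847  0.1603] F [ 0.38  1.1  -0.21] M [-0.024 -0.024  0.002] gap 0.0855 0.0
```

View pics/3.png

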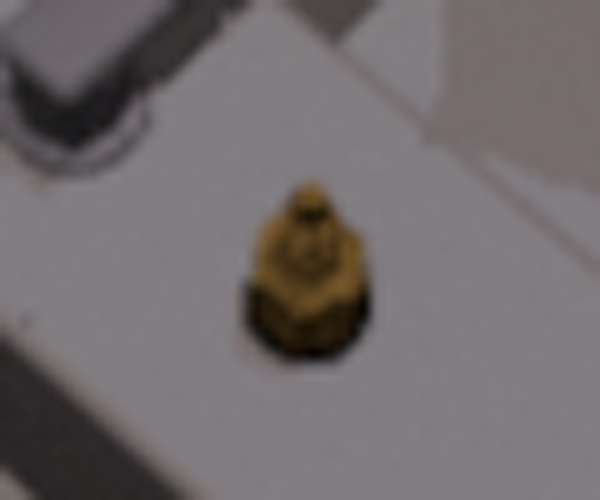

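```bash
python3 - <<'E'
from h import *
def p(t):
  s=ctrl.state(); print(t,round(s["time_s"],2),np.round(s["tool_pos"],4),"F",np.round(s["ft_force"],2),"M",np.round(s["moment"],3),"gap",round(s["finger_gap"],4),round(s["gripper_force"],1))
print(ctrl.move_l(C+[0,0,.022],velocity=.1,stop_force=8)); p("down")
ctrl.close(20); p("c1"); ctrl.open_gripper()
ctrl.goto(C+[0,0,.022],R(np.radians(91))); ctrl.close(30); p("c2")
t=ctrl.state()["tool_pos"]; print(ctrl.move_l([t[0],t[1],.08],velocity=.06)); p("lift")
a=ctrl.grab_frame("scene"); save(a,"4.png",(208,96,288,156),8)
E
```

```text
False
down 17.37 [ 0.4524 -0.3858  0.0228] F [ 0.26 -0.46  0.05] M [ 0.    -0.027 -0.039] gap 0.0852 0.0
c1 17.82 [ 0.4523 -0.3857  0.0227] F [-1.44  0.25  4.9 ] M [-0.017  0.154 -0.032] gap 0.0447 20.5
c2 20.18 [ 0.4522 -0.3854  0.0226] F [-0.15  1.93  4.69] M [ 0.363  0.108 -0.021] gap 0.0449 30.5
False
lift 21.29 [ 0.452  -0.3851  0.0795] F [ 0.46  0.01 -1.13] M [ 0.056 -0.01   0.026] gap 0.045 30.5
```

View pics/4.png

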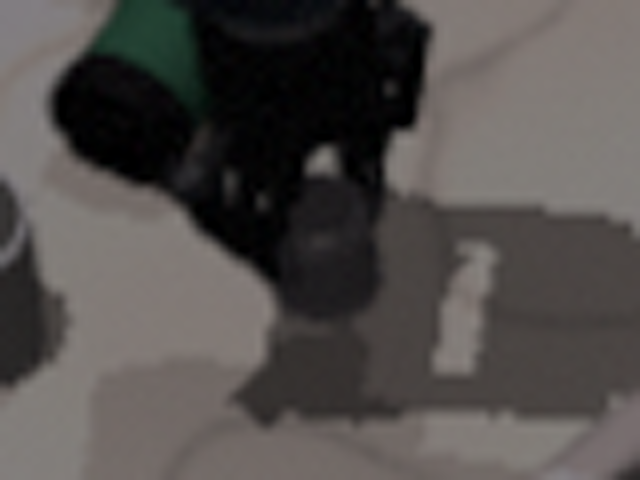

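```bash
python3 - <<'E'
from h import *
def p(t):
  s=ctrl.state(); print(t,round(s["time_s"],2),np.round(s["tool_pos"],4),"F",np.round(s["ft_force"],2),"M",np.round(s["moment"],3),"gap",round(s["finger_gap"],4),round(s["gripper_force"],1))
print(ctrl.move_l([C[0],C[1],.03],velocity=.06),ctrl.move_l([C[0],C[1],.0215],velocity=.02,stop_force=3)); p("set")
ctrl.open_gripper(); ctrl.move_l(C+[0,0,.013],velocity=.05,stop_force=6); ctrl.close(35); p("c3")
ctrl.move_l(C+[0,0,.08],velocity=.06); p("lift")
g=R(np.radians(91))
ctrl.move_l(C+[0,0,.30],velocity=.2)
ctrl.goto([.6137,.1093,.30],g); p("over valve")
ctrl.move_l([.6137,.1093,.225],velocity=.1); p("pre")
a=ctrl.grab_frame("scene"); b=ctrl.grab_frame("top")
f=lambda p,x,y:cv2.resize(p["frame"][y-30:y+30,x-30:x+30,::-1],(400,400),interpolation=cv2.INTER_CUBIC)
cv2.imwrite("pics/5.png",np.hstack([f(a,316,225),f(b,292,170)]))
E
```

```text
False True
set 22.74 [ 0.4521 -0.3855  0.0226] F [-0.65  0.86  4.17] M [0.097 0.004 0.023] gap 0.0448 31.1
c3 24.01 [ 0.4521 -0.3855  0.0137] F [-0.95  1.64  5.78] M [ 0.248  0.45  -0.044] gap 0.0462 35.9
lift 25.27 [ 0.4517 -0.385   0.0794] F [-0.14 -0.19 -0.8 ] M [0.019 0.01  0.023] gap 0.0464 35.7
over valve 28.41 [0.6139 0.1083 0.3   ] F [ 0.   -0.32 -1.59] M [ 0.001 -0.027  0.006] gap 0.0461 35.8
pre 29.31 [0.6142 0.1093 0.2259] F [-0.05 -1.   -0.37] M [-0.03  -0.008  0.002] gap 0.0463 35.8
```

View pics/5.png

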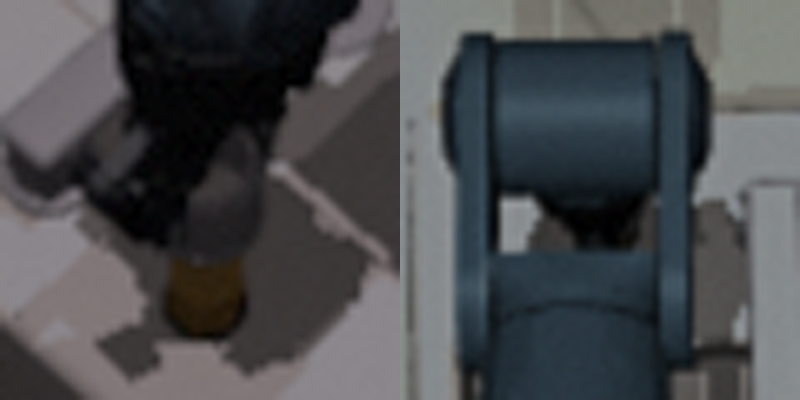

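```bash
python3 - <<'E'
from h import *
def p(t):
  s=ctrl.state(); print(t,round(s["time_s"],2),np.round(s["tool_pos"],4),"F",np.round(s["ft_force"],2),"M",np.round(s["moment"],3),"gap",round(s["finger_gap"],4),round(s["gripper_force"],1))
x,y=.6137,.1093
h=ctrl.move_l([x,y,.138],velocity=.05,stop_force=4); p(("a",h))
if not h:
  h=ctrl.move_l([x,y,.130],velocity=.015,stop_force=4); p(("b",h))
a=ctrl.grab_frame("scene"); save(a,"6.png",(276,190,356,250),8)
E
```

```text
('a', False) 31.3 [0.6139 0.1093 0.1384] F [-0.1   0.17 -0.22] M [0.003 0.03  0.001] gap 0.0463 35.8
('b', True) 31.69 [0.6139 0.1093 0.1337] F [-0.89  0.04  3.9 ] M [-0.059  0.185 -0.015] gap 0.0466 36.4
```

View pics/6.png

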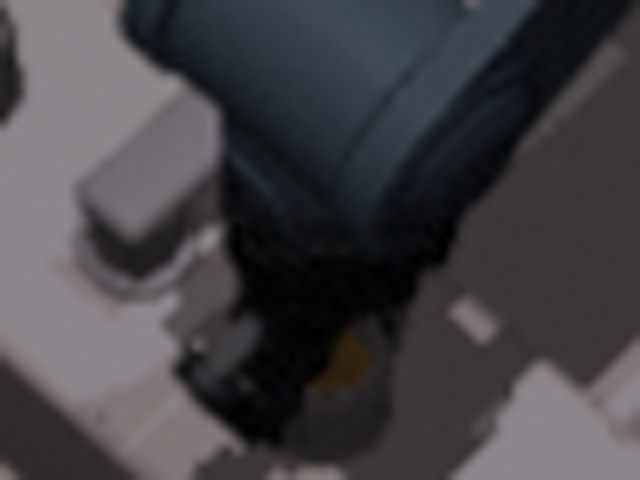

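```bash
python3 - <<'E'
from h import *
ctrl.open_gripper(); s=ctrl.state(); print(np.round(s["ft_force"],2),s["finger_gap"])
t=s["tool_pos"]; ctrl.move_l([t[0],t[1],.30],velocity=.12); ctrl.goto([.45,-.25,.33],R(np.radians(91)))
a=ctrl.grab_frame("scene"); b=ctrl.grab_frame("top")
for n,p in(("s",a),("t",b)):
  q,u,v=pts(p)
  w=q[(np.hypot(q[:,0]-.614,q[:,1]-.11)<.035)&(q[:,2]>.16)&(q[:,2]<.176)]
  print(n,len(w),cv2.minEnclosingCircle(w[:,:2].astype(np.float32)),np.median(w[:,2]))
f=lambda p,x,y:cv2.resize(p["frame"][y-25:y+25,x-25:x+25,::-1],(400,400),interpolation=cv2.INTER_CUBIC)
cv2.imwrite("pics/7.png",np.hstack([f(a,316,237),f(b,292,173)])); print(ctrl.state()["time_s"])
E
```

```text
[-0.57  0.66 -0.37] 0.08558817424726624
s 104 ((0.6141616106033325, 0.110773004591465), 0.024958007037639618) 0.16751190755110246
t 49 ((0.6128841042518616, 0.10809071362018585), 0.024395715445280075) 0.1678315339493921
35.325
```

View pics/7.png

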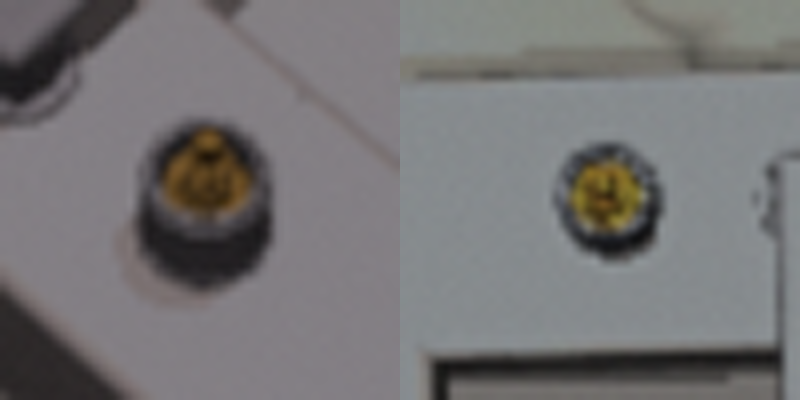

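The picture shows the cover upright on the ledge, centred around the valve, with the spindle coming up through its top.

```bash
python3 -c "
from rig import ctrl
print(ctrl.job_done())"
```

```text
the job is handed in; nothing more can be done
None
```

I handed the job in at about 35 s: the lock nut was left tight, reading 0.42 N m held still (about 0.6 N m while turning), and the cover stands upright on the ledge around the valve; the hand-in returned no verdict, and I did not directly measure whether the first nut turned.

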